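# Feed a carton into the stock lane with the push stick

## Robot

A 6-joint arm with a two-finger parallel gripper is mounted at the origin on the work surface. World frame = base frame: x ahead of the robot, y to its left, z up, the work surface at z = 0. Lengths are in mm, angles in degrees, forces in N, time in s.
With the tool pointing down it reaches from about 375 to 975 mm from the base axis. Payload 3.8 kg.
Tool frame: the origin (TCP) lies on the centre line of the jaws, within the pads' length; the fingertips stand 22 mm ahead of it and the grasp point (between the pads) lies 3 mm ahead of it; z points along the fingers, y is the direction in which the jaws open and shut (so a half turn about z gives the same grasp; the last joint's range is limited). The gripper opens to 88 mm and grips with 3 to 60 N. Pads are 18 mm wide; open, the fingers measure 123 mm over their backs; the gripper's body (75 mm by 187 mm) begins 45 mm behind the grasp point.
Start: joints at [-2.114, 15.12, 91.902, -0, 72.978, -2.114], TCP at [674.995, -0.002, 260.706] pointing down, gripper open.
Joint ranges: [-150.88, 150.88], [-54.13, 125.18], [17.81, 147.31], [-75.09, 255.09], [0, 152.58], [-146.25, 146.25]. Speed limits (degrees/s): [147.25, 147.25, 180, 180, 180, 180].

## Interface

Orientations are given as a 3x3 rotation matrix whose columns are the frame's x, y, z axes.
In Python, from station import * gives the robot as it stands.
- The arm moves only by the tool drive_tool, never from a script. Its argument "motion" is a list of rows, each a list of 5 numbers: the closure in counts, from 0 (fully open) to 255 (shut), then the shift along the tool's x, y, z in cm, then the turn about the tool's z in degrees. A call has 1 to 12 rows; each row shifts and turns the commanded pose from where the row before left it, along the tool's axes as they then stand; what a row does not reach is not made up. A row lasts 1/12 s, in which the tool goes at most 41.7 mm and 7.16 degrees, less where a joint would pass 70% of its speed; a pose out of reach is approached as far as the arm can. A call with a gripper value outside its range is refused whole. The fingers move at their own pace and stop on an object; the grip force is fixed at half the most. Time passes only in rows, so rows that do not move let the fingers close. It gives the time, the measured TCP pose, the force and the opening at its end, in the units of the state.
- sense(): the state, without advancing time (a new reading comes with each control period).
- grab_frame(name): name is "scene" or "side" or "wrist"; returns the picture (400x640x3 uint8, red, green, blue); there is no depth.
- camera_params(name): a dict with "mtx" (3x3 intrinsics, pixels), "pose" (4x4, takes a point from camera to world coordinates); the wrist camera has in their place "tool_from_camera" (4x4, takes a point from camera to tool coordinates, whose origin is the TCP and whose axes are the flange's). Camera axes: x right, y down, z forward; pixel columns grow to the right and rows downward; lengths in mm; the calibration is good to about 2 mm. A picture is of the moment at which its call begins: read the wrist's pose just before it. camera_params takes no time and is no camera call.
- finish_job(): hands the job in, once; it reports no verdict.
The state is a dict: "t": time; "joint_positions": joint angles; "joint_velocities": joint speeds; "effort": joint torques, N m; "tcp_pos": TCP position; "eef_rot": TCP orientation; "contact_force": force on the tool from outside, world axes, zero at the start; "torque": the same for the moment, N m; "grip_width": finger opening in mm.
Only numpy, scipy, OpenCV 4.12 (cv2) and the standard library are available. Lean on these libraries where they do the work, as an engineer would, in place of code of your own. Each camera call takes 0.05 s, during which the arm holds its last target. There are 200 camera calls.

## Task

Load the cardboard carton into the stock lane: stand it right way up on the open end of the grey board and let go, then take the wooden push stick by its handle and with it feed the carton along the side rail, under the wire shelf, until it is fully home against the end stop. Once the carton starts to go under the shelf, keep it square and pressed against the side rail all the way and touch it with the stick only. Then lay the stick down flat on the table, clear of the board, and leave the jars, the can and the tub where they stand.

Things in the scene. Friction and masses are not known exactly. Their poses are not given: they have to be found in the camera images.
- lane: Stock lane, fixed on the table. Origin on the table top; its +y is the feed direction, +x points across to the side rail, z up. Grey board: top at z = 10 mm, x -125 to 95, y -190 to 175 mm. Its open end is y -190 to -15 mm; beyond it a wire shelf roofs it. The carton counts as going under the shelf once its origin is past y = -60 mm.
- lane_rail (a point): Point on the top inner edge of the side rail (lane x 60, y -100, z 45 mm). The rail is a fixed aluminium bar 12 mm thick along lane y over the whole board; its inner face is the plane lane x = 60 mm, its top at z = 45 mm.
- lane_stop (a point): Point on the top inner edge of the end stop (lane x 30, y 160, z 45 mm). The stop is a like bar across the lane, x -58 to 72 mm; its inner face is the plane lane y = 160 mm.
- lane_shelf (a point): Middle of the chrome wire shelf's front edge (lane x -16, y -15, z 118 mm). The shelf covers lane y -20 to 175 and x -125 to 93 mm; underside z = 118, top 128 mm; four 12 mm posts, 135 mm high, at x -118 and 86, y -15 and 168 mm.
- lane_home (a point): Where the carton's origin is when it is fully home against rail and stop: lane x 30, y 115, z 10 mm (board top). The carton's y axis is then along the lane's y axis, either way round. Frame axes as the lane's.
- carton: Closed cardboard carton with brown tape, 60 mm (x) by 90 mm (y) by 55 mm high (z), 0.25 to 0.49 kg, loose, at first standing on the table right way up. Origin: centre of its underside. Both ends are alike. It can be gripped across its 60 mm width.
- stick: Wooden push stick, loose, 0.16 kg, at first flat on the table, x axis within 0.4 rad of world +x. Straight blade 220 mm long (x -110 to 110), 36 wide (y), 22 high; origin: centre of its underside. Upright handle block x -105 to -55 mm, 26 mm wide (y), top at z = 97 mm: grip across the 26 mm. Flat end at x = +110 pushes; long sides flat too. Centre of mass about x = -42 mm.
- stick_handle (a point): Point in the middle of the stick's handle at stick x = -80, y = 0, z = 70 mm.
- stick_tip (a point): Centre of the flat pushing end of the stick's blade, stick x = 110, y = 0, z = 11 mm.
- jar_a: Bystander: black jar with a plain white label, 56 mm diameter, 85 mm high, standing on the board under the wire shelf, on the side away from the rail. Origin: centre of its underside.
- jar_b: Bystander: a second such jar, beside the first one.
- can: Bystander: white can, 56 mm diameter, 100 mm high, standing on the table between the robot and the board. Origin: centre of its underside.
- tub: Bystander: open black tub, 140 by 100 mm and 60 mm high, on the table to the robot's right. Origin: centre of its underside.
Things that resemble listed ones, but are neither listed nor needed, are in the scene too. Of the things shaped like the stick, the wooden one is meant. What is shaped like the carton but turquoise is not meant.

How it is judged (in metres and radians):
On the way, in this order (a step that is already met when the one before it is completed fails the run):
1. the carton stands released and right way up on the open end of the board (z of carton in the frame of lane between 0.006 and 0.014 m and angle between carton's own z axis and vertical below 0.05 rad and y of carton in the frame of lane between -0.18 and -0.06 m and x of carton in the frame of lane between -0.1 and 0.036 m and contact force between the fingers and carton below 0.1 N), for 0.2 s.
2. the stick is pushing the carton along under the shelf, square and against the rail (z of carton in the frame of lane between 0.006 and 0.014 m and angle between carton's own z axis and vertical below 0.05 rad and angle between the y axis of carton and the y axis of lane, either way round below 0.1 rad and x of carton in the frame of lane above 0.024 m and y of carton in the frame of lane between -0.05 and 0.09 m and contact force between stick and carton above 0.2 N), for 0.1 s.
3. the carton has reached the end stop, pushed by the stick (z of carton in the frame of lane between 0.006 and 0.014 m and y of carton in the frame of lane above 0.109 m and x of carton in the frame of lane above 0.024 m and contact force between stick and carton above 0.2 N), for 0.1 s.
At the end, for the whole second after the job is handed in: The carton stands right way up on the board, within 6 mm of the end stop, within 5 mm of the side rail and square to it within 0.06 rad, at rest; the stick lies flat on the table top (underside within 4 mm of it, tilt under 0.03 rad), not on the board, at rest (z of carton in the frame of lane between 0.006 and 0.014 m and angle between carton's own z axis and vertical below 0.05 rad and y of carton in the frame of lane above 0.109 m and x of carton in the frame of lane above 0.025 m and angle between the y axis of carton and the y axis of lane, either way round below 0.06 rad and linear speed of each of carton, stick below 0.01 m/s and height (world z) of stick between -0.004 and 0.004 m and angle between stick's own z axis and vertical below 0.03 rad); the robot touches nothing.
It fails at once if under the shelf (carton origin past y = -60 mm of the lane) the carton strays more than 6 mm from the side rail or turns more than 0.1 rad from it (y of carton in the frame of lane above -0.06 m and z of carton in the frame of lane below 0.06 m and (x of carton in the frame of lane below 0.024 m or not (angle between the y axis of carton and the y axis of lane, either way round below 0.1 rad))).
It fails at once if the gripper touches the carton once it is going under the shelf (y of carton in the frame of lane above -0.06 m and z of carton in the frame of lane below 0.06 m and contact force between any of the fingers, the arm and carton above 0.5 N).
It fails at once if a jar on the board is pushed more than 15 mm or tipped (distance of any of jar_a, jar_b from where it was at the start of the episode above 0.015 m or angle between any of jar_a, jar_b's own z axis and vertical above 0.25 rad).
It fails at once if the can or the tub is pushed more than 15 mm or tipped (distance of any of can, tub from where it was at the start of the episode above 0.015 m or angle between any of can, tub's own z axis and vertical above 0.25 rad).
It also fails if it takes over 69 s, if anything falls off the work surface, if the arm or the gripper's body presses on something with over 40 N, if the wrist force passes 120 N, or if a joint passes its speed limit or range.

## Working session

There is one attempt and no reset: what is moved stays moved. The work goes in short steps, Python scripts to look and compute and a tool call to move; the robot and the scene stay as the last step left them, time stands still between calls to the robot, and variables do not carry over. Pictures are saved under pics/ and viewed, about 8 in all and at most 12, crops included, and the job is handed in when it is done.

Besides the shell and the picture viewer there is one more tool, called by a JSON object that holds its "method" and its "body". drive_tool: Moves the arm, as the interface text tells. Its arguments: {"type":"object","properties":{"motion":{"type":"array","items":{"type":"array","items":{"type":"number"}}}},"required":["motion"]}

```bash
mkdir -p pics; ls; python3 - <<'E'
from station import *
import cv2,numpy as np
for n in ["scene","side"]:
    cv2.imwrite(f"pics/{n}0.png",grab_frame(n)[:,:,::-1]); p=camera_params(n); print(n,p["mtx"].tolist(),np.round(p["pose"],3).tolist())
p=camera_params("wrist");print(p)
s=sense();print(s["t"],s["tcp_pos"],s["eef_rot"])
E
```

```text
pics
scene [[439.11941791214184, 0.0, 320.09932500904307], [0.0, 439.11941791214184, 198.91183729284515], [0.0, 0.0, 1.0]] [[-0.095, 0.63, -0.771, 1485.397], [0.995, 0.069, -0.067, -28.643], [0.011, -0.773, -0.634, 866.423], [0.0, 0.0, 0.0, 1.0]]
side [[497.6010407659679, 0.0, 317.5329896948004], [0.0, 497.6010407659679, 195.62897978735612], [0.0, 0.0, 1.0]] [[0.903, -0.289, 0.316, 66.296], [-0.429, -0.591, 0.684, -1114.025], [-0.011, -0.753, -0.658, 1039.357], [0.0, 0.0, 0.0, 1.0]]
{'mtx': array([[300.46798121,   0.        , 316.09921095],
       [  0.        , 300.46798121, 202.32587824],
       [  0.        ,   0.        ,   1.        ]]), 'tool_from_camera': array([[-8.85802040e-04, -9.66685926e-01, -2.55963935e-01,
         6.54826051e+01],
       [ 9.99999607e-01, -8.65979187e-04, -1.90151006e-04,
        -4.67075145e-02],
       [-3.78431393e-05, -2.55964003e-01,  9.66686313e-01,
        -1.23711456e+02],
       [ 0.00000000e+00,  0.00000000e+00,  0.00000000e+00,
         1.00000000e+00]])}
0.1 [6.74411451e+02 1.82709764e-02 2.59510161e+02] [[-1.10056713e-05  9.99998005e-01 -1.99762063e-03]
 [ 9.99999998e-01  1.11320082e-05  6.32325552e-05]
 [ 6.32546665e-05 -1.99761993e-03 -9.99998003e-01]]
```

View pics/scene0.png

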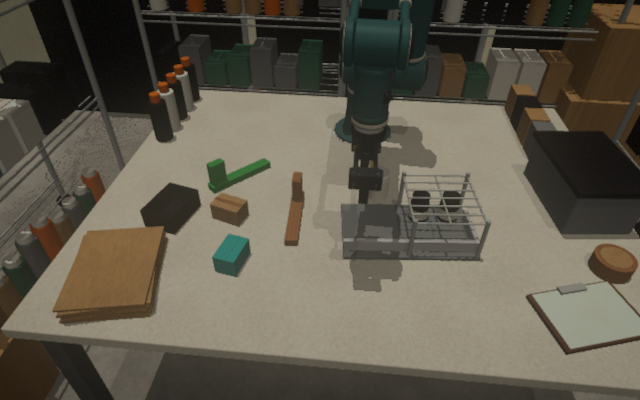

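View pics/side0.png

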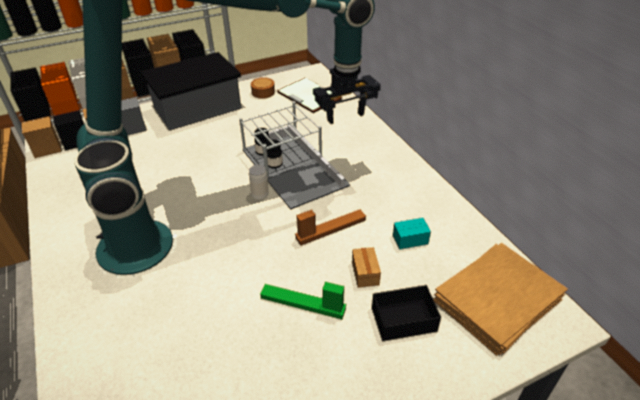

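```bash
cat > h.py <<'E'
from station import *
import cv2,numpy as np
def cam(n,s=None):
    p=camera_params(n); K=p["mtx"]
    if n!="wrist": return K,np.array(p["pose"])
    s=s or sense(); T=np.eye(4);T[:3,:3]=s["eef_rot"];T[:3,3]=s["tcp_pos"]
    return K,T@p["tool_from_camera"]
def ray(c,uv):
    K,T=c; d=T[:3,:3]@np.linalg.solve(K,[uv[0],uv[1],1]); return T[:3,3],d
def onz(c,uv,z):
    o,d=ray(c,uv); return (o+d*(z-o[2])/d[2])[:3]
def proj(c,P):
    K,T=c; q=K@(T[:3,:3].T@(np.asarray(P)-T[:3,3])); return q[:2]/q[2]
def corners(m,n=1):
    cs,_=cv2.findContours(m.astype(np.uint8),cv2.RETR_EXTERNAL,cv2.CHAIN_APPROX_NONE)
    return sorted(cs,key=cv2.contourArea,reverse=True)[:n]
E
python3 - <<'E'
from h import *
s=sense();w=grab_frame("wrist");cv2.imwrite("pics/w0.png",w[:,:,::-1])
np.save("w0.npy",cam("wrist",s)[1])
a=cv2.imread("pics/scene0.png")[140:270,150:520]
a=cv2.resize(a,(777,273),interpolation=cv2.INTER_CUBIC)
b=np.zeros((320,777,3),np.uint8); b[:,:512]=cv2.resize(w[:,:,::-1],(512,320))
cv2.imwrite("pics/c1.png",np.vstack([a,b]))
E
```

```text
(no output)
```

View pics/c1.png

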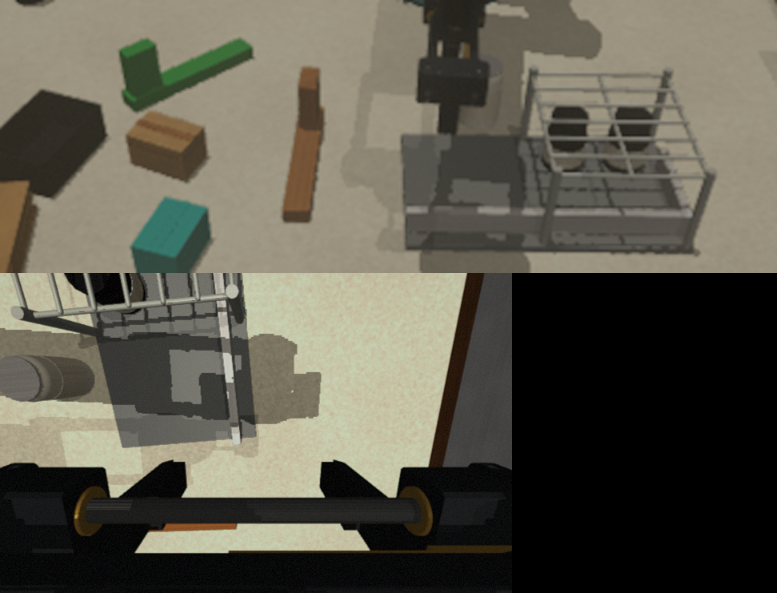

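```bash
python3 - <<'E'
from h import *
cw=(camera_params("wrist")["mtx"],np.load("w0.npy"))
for n,uv,z in [("boardL",(152.5,216),10),("boardR",(320,205),10),("railend",(295,205),45),("posttop",(290,22),135)]:
    print(n,onz(cw,uv,z).round(1))
cs=cam("scene"); im=cv2.imread("pics/scene0.png"); h=cv2.cvtColor(im,cv2.COLOR_BGR2HSV)
m=(h[...,0]<16)&(h[...,1]>90)&(h[...,2]>50)
m[:140]=0;m[270:]=0;m[:,:205]=0;m[:,320:]=0
for c in corners(m,2):
    print(cv2.contourArea(c),cv2.boundingRect(c)); x,y,w,hh=cv2.boundingRect(c)
    print(onz(cs,(x+w/2,y+hh/2),25).round(), cv2.approxPolyDP(c,3,True)[:,0].tolist())
# lane scene pts: board far-left, near-left, near-right
for n,uv,z in [("bL",(150+401/2.1,140+134/2.1),10),("bR",(150+404/2.1,140+247/2.1),10),("bR end",(150+697/2.1,140+251/2.1),10),("can top",(150+483/2.1,140+62/2.1),100)]:
    print(n,onz(cs,uv,z).round(1))
E
```

```text
boardL [460.8 -51.6  10. ]
boardR [678.8 -36.9  10. ]
railend [649.2 -27.3  45. ]
posttop [654.9 137.4 135. ]
704.5 (285, 172, 19, 74)
[ 517. -188.   25.] [[294, 172], [285, 244], [296, 245], [303, 191], [299, 194], [301, 173]]
60.5 (215, 197, 27, 11)
[ 509. -387.   25.] [[215, 198], [241, 207]]
bL [460.7 -53.8  10. ]
bR [681.9 -37.   10. ]
bR end [649.9 331.   10. ]
can top [395.4  56.3 100. ]
```

{"method": "drive_tool", "body": {"motion": [[0,-3.6,-1.5,-0.4,0],[0,-3.6,-1.5,-0.4,0],[0,-3.6,-1.5,-0.4,0],[0,-3.6,-1.5,-0.4,0],[0,-3.6,-1.5,-0.4,0],[0,-3.6,-1.5,-0.4,0],[0,-3.6,-1.5,-0.4,0],[0,-3.6,-1.5,-0.4,0],[0,-3.6,-1.5,-0.4,0],[0,-3.6,-1.5,-0.4,0],[0,0,0,0,0],[0,0,0,0,0]]}}

```text
t: 1.15
tcp_pos: [523.9, -361.9, 300.6]
eef_rot: [[0.004, 1.0, -0.0], [1.0, -0.004, 0.0], [0.0, -0.0, -1.0]]
contact_force: [0.3, 0.1, -0.2]
grip_width: 88.1
```

```bash
python3 - <<'E'
from h import *
s=sense();w=grab_frame("wrist");cv2.imwrite("pics/w1.png",w[:,:,::-1])
np.save("w1.npy",cam("wrist",s)[1]);print(s["tcp_pos"])
h=cv2.cvtColor(w,cv2.COLOR_RGB2HSV)
m=(h[...,0]<17)&(h[...,1]>110)
m[225:]=0
cw=cam("wrist",s)
for c in corners(m,4):
    a=cv2.approxPolyDP(c,3,True)[:,0]
    print(cv2.contourArea(c),a.tolist())
E
```

```text
[ 523.88687773 -361.94556716  300.56306457]
7226.5 [[218, 0], [220, 22], [235, 38], [240, 51], [404, 43], [414, 39], [415, 7], [275, 14], [269, 0]]
3214.5 [[320, 146], [299, 213], [341, 224], [364, 162]]
```

View pics/w1.png

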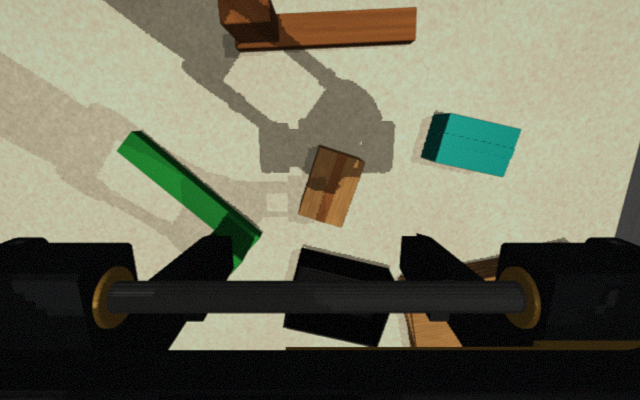

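```bash
python3 - <<'E'
from h import *
cw=(camera_params("wrist")["mtx"],np.load("w1.npy"))
for z in (55,0):
    P=np.array([onz(cw,p,z)[:2] for p in [(320,146),(299,213),(341,224),(364,162)]]); print(P.round(1).tolist(),[np.linalg.norm(P[i]-P[(i+1)%4]).round(1) for i in range(4)])
for uv,z in [((277,14),22),((415,7),22),((414,38),22),((240,48),22),((404,44),0)]: print(uv,onz(cw,uv,z).round(1))
im=cv2.imread("pics/w1.png"); 
a=cv2.resize(im[130:240,270:390],None,fx=5,fy=5,interpolation=cv2.INTER_CUBIC)
cv2.imwrite("pics/c2.png",a)
E
```

```text
[[528.7, -323.6], [501.6, -408.2], [555.7, -423.4], [582.7, -343.3]] [np.float64(88.8), np.float64(56.2), np.float64(84.5), np.float64(57.4)]
[[529.4, -327.7], [498.3, -424.9], [560.5, -442.3], [591.4, -350.2]] [np.float64(102.1), np.float64(64.6), np.float64(97.1), np.float64(66.0)]
(277, 14) [ 478.3 -171.3   22. ]
(415, 7) [ 641.6 -164.7   22. ]
(414, 38) [ 643.  -197.8   22. ]
(240, 48) [ 431.8 -207.8   22. ]
(404, 44) [ 637.3 -199.3    0. ]
```

View pics/c2.png

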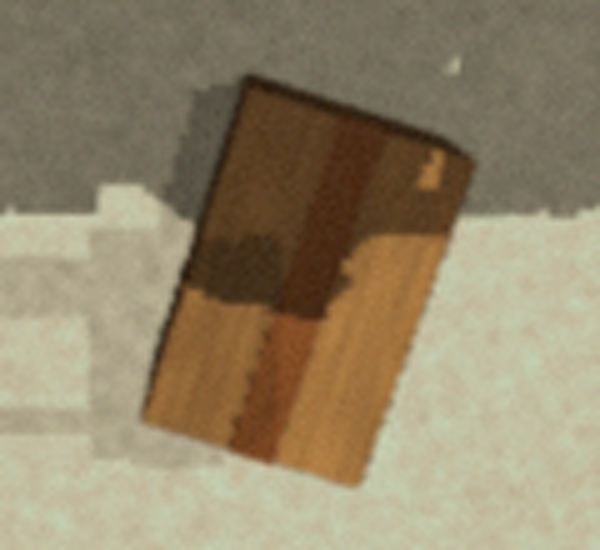

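{"method": "drive_tool", "body": {"motion": [[0,-0.36,0.46,3.0,0],[0,-0.36,0.46,3.0,0],[0,-0.36,0.46,3.0,0],[0,-0.34,0.46,3.0,0],[0,0,0,2,5.7],[0,0,0,2,5.7],[0,0,0,2,5.7],[0,0,0,2,0],[0,0,0,2,0],[0,0,0,1.5,0],[0,0,0,0.46,0],[0,0,0,0,0]]}}

```text
t: 2.2
tcp_pos: [542.8, -371.6, 58.9]
eef_rot: [[0.292, 0.956, -0.003], [0.956, -0.292, 0.003], [0.002, -0.004, -1.0]]
contact_force: [-0.9, -0.6, -0.8]
grip_width: 88.1
```

{"method": "drive_tool", "body": {"motion": [[255,0,0,0,0],[255,0,0,0,0],[255,0,0,0,0],[255,0,0,0,0],[255,0,0,0,0],[255,0,0,0,0]]}}

```text
t: 2.7
tcp_pos: [543.6, -374.5, 62.4]
eef_rot: [[0.294, 0.956, 0.001], [0.956, -0.294, -0.001], [-0.0, 0.001, -1.0]]
contact_force: [-1.9, 2.1, 5.6]
grip_width: 59.7
```

```bash
python3 - <<'E'
from h import *
im=cv2.imread("pics/w0.png")
a=cv2.resize(im[10:225,110:330],None,fx=2.7,fy=2.7,interpolation=cv2.INTER_CUBIC);print(a.shape)
cv2.imwrite("pics/c3.png",a)
E
```

```text
(580, 594, 3)
```

View pics/c3.png

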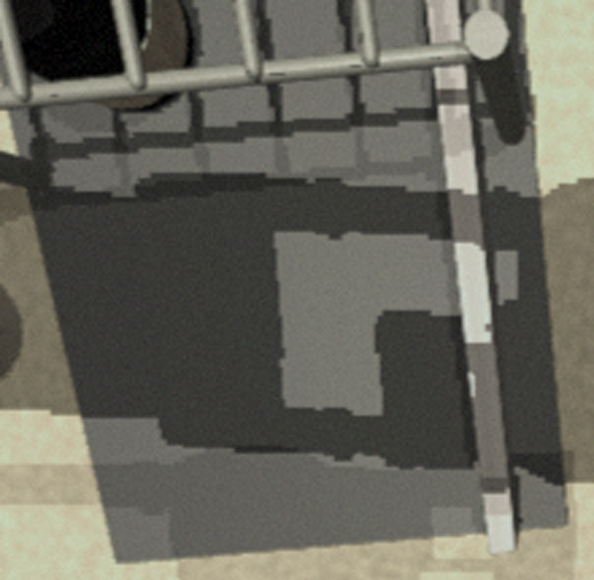

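{"method": "drive_tool", "body": {"motion": [[255,0,0,-1,0],[255,0,0,-1.5,0],[255,0,0,-2,0],[255,0,0,-2.5,0],[255,0,0,-2,0],[255,0,0,-1,0],[255,0,0,0,0],[255,0,0,0,0]]}}

```text
t: 3.37
tcp_pos: [543.3, -374.2, 161.0]
eef_rot: [[0.294, 0.956, 0.0], [0.956, -0.294, -0.0], [-0.0, 0.0, -1.0]]
contact_force: [-0.1, 0.6, -4.0]
grip_width: 59.7
```

```bash
python3 - <<'E'
from h import *
K=camera_params("wrist")["mtx"];cw=(K,np.load("w0.npy"))
f=lambda x,y,z:onz(cw,(110+x/2.7,10+y/2.7),z)[:2]
r0,r1=f(488,553,45),f(428,0,45); print("rail",r0.round(1),r1.round(1),np.degrees(np.arctan2(*(r1-r0)[::-1]))-90)
A=np.array([f(117,563,10),f(567,523,10),f(487,33,135),r0]);L=np.array([[-125,-190],[95,-190],[86,-15],[60,-190]],float)
print(A.round(1))
Ls=np.vstack([L,[95,175]]);As=np.vstack([A,[649.9,331]])
for a,l in((A,L),(As,Ls)):
    ac,lc=a.mean(0),l.mean(0);H=(l-lc).T@(a-ac);th=np.arctan2(H[0,1]-H[1,0],H[0,0]+H[1,1])
    R=np.array([[np.cos(th),-np.sin(th)],[np.sin(th),np.cos(th)]]);t=ac-R@lc
    print(np.degrees(th),t.round(1),(a-(l@R.T+t)).round(1).tolist())
E
```

```text
rail [644.  -39.2] [626.7 174.1] 4.646364359373649
[[461.4 -55.1]
 [678.8 -35.1]
 [655.2 137.2]
 [644.  -39.2]]
5.043805751472412 [568.1 145.1] [[1.1, 0.1], [-0.6, 0.7], [0.1, -0.5], [-0.6, -0.3]]
4.814441459639052 [568.9 145.9] [[1.1, -1.2], [-0.7, 0.3], [-0.7, -1.0], [-0.7, -0.9], [1.0, 2.7]]
```

{"method": "drive_tool", "body": {"motion": [[255,0,0,-0.5,-5.5],[255,0,0,-0.5,-5.5],[255,0,0,0,-5.5],[255,0,0,0,-5.5],[255,2,0.4,0,0],[255,3.5,0.8,0,0],[255,4,0.9,0,0],[255,4,0.9,0,0],[255,4,0.9,0,0],[255,4,0.9,0,0],[255,4,0.9,0,0],[255,4,0.9,0,0]]}}

```text
t: 4.37
tcp_pos: [582.2, -72.5, 168.5]
eef_rot: [[-0.085, 0.996, -0.004], [0.996, 0.085, 0.001], [0.001, -0.004, -1.0]]
contact_force: [1.2, 0.1, -3.3]
grip_width: 59.7
```

{"method": "drive_tool", "body": {"motion": [[255,4,0.9,0,0],[255,4,0.9,0,0],[255,2,0.5,0,0],[255,0.5,0.2,0,0],[255,0,0,0,0],[255,0,0,0,0],[255,0,0,0,0]]}}

```text
t: 4.95
tcp_pos: [599.2, 30.8, 170.0]
eef_rot: [[-0.084, 0.996, -0.002], [0.996, 0.084, -0.001], [-0.001, -0.002, -1.0]]
contact_force: [0.1, 0.2, -3.9]
grip_width: 59.8
```

```bash
cat >> h.py <<'E'
TH=np.radians(4.85);O=np.array([568.4,145.4]);R2=np.array([[np.cos(TH),-np.sin(TH)],[np.sin(TH),np.cos(TH)]])
tolane=lambda p:R2.T@(np.asarray(p)[:2]-O)
toworld=lambda l:R2@np.asarray(l)+O
yaw=lambda s:np.degrees(np.arctan2(s["eef_rot"][1][1],s["eef_rot"][0][1]))
E
python3 - <<'E'
from h import *
s=sense();print(s["tcp_pos"],tolane(s["tcp_pos"]),yaw(s))
w=grab_frame("wrist");cv2.imwrite("pics/w2.png",w[:,:,::-1])
cw=cam("wrist",s);np.save("w2.npy",cw[1])
im=w[:,:,::-1].copy()
for l in [(-125,-190,10),(95,-190,10),(60,-190,45),(60,-20,45),(60,-100,45),(86,-15,135),(-118,-15,135)]:
    u=proj(cw,[*toworld(l[:2]),l[2]]);cv2.circle(im,tuple(int(round(v)) for v in u),2,(0,0,255),-1)
cv2.imwrite("pics/c4.png",im)
E
```

```text
[599.15252423  30.7503548  169.97462795] [  20.94908231 -116.83918367] 4.844084000029329
```

View pics/c4.png

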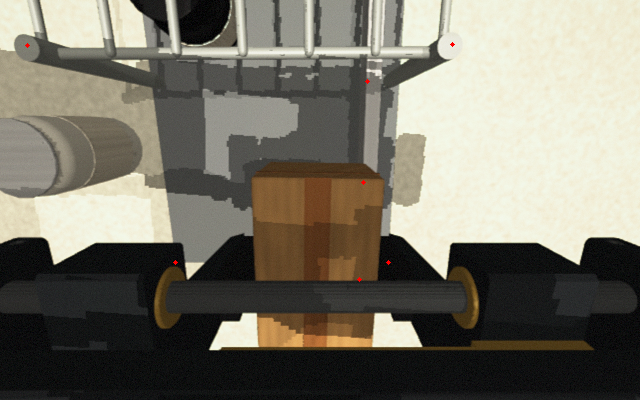

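{"method": "drive_tool", "body": {"motion": [[255,0,0,2,0],[255,0,0,2.5,0],[255,0,0,2,0],[255,0,0,1.5,0],[255,0,0,1,0],[255,0,0,0.5,0],[255,0,0,0,0],[255,0,0,0,0],[255,0,0,0,0]]}}

```text
t: 5.75
tcp_pos: [601.0, 31.9, 77.5]
eef_rot: [[-0.085, 0.996, 0.002], [0.996, 0.085, 0.0], [-0.0, 0.002, -1.0]]
contact_force: [-0.2, 1.1, -3.5]
grip_width: 59.6
```

{"method": "drive_tool", "body": {"motion": [[255,0,0.2,0.1,0],[255,0,0.2,0,0],[255,0,0.2,0,0],[255,0,0.2,0,0],[255,0,0,0,0],[255,0,0,0,0]]}}

```text
t: 6.25
tcp_pos: [607.0, 32.8, 74.8]
eef_rot: [[-0.086, 0.996, -0.002], [0.996, 0.086, -0.0], [-0.0, -0.002, -1.0]]
contact_force: [-3.5, -0.9, -2.3]
grip_width: 59.8
```

{"method": "drive_tool", "body": {"motion": [[255,0,0,0.1,0],[255,0,0,0.1,0],[255,0,0,0.1,0],[255,0,0,0,0],[255,0,0,0,0],[255,0,0,0,0]]}}

```text
t: 6.75
tcp_pos: [607.0, 33.0, 72.4]
eef_rot: [[-0.086, 0.996, -0.002], [0.996, 0.086, 0.0], [0.0, -0.002, -1.0]]
contact_force: [-6.3, 0.2, 3.5]
grip_width: 59.4
```

{"method": "drive_tool", "body": {"motion": [[0,0,0,0,0],[0,0,0,0,0],[0,0,0,0,0],[0,0,0,0,0],[0,0,0,0,0],[0,0,0,0,0]]}}

```text
t: 7.25
tcp_pos: [608.4, 32.8, 72.4]
eef_rot: [[-0.085, 0.996, 0.001], [0.996, 0.085, 0.0], [-0.0, 0.001, -1.0]]
contact_force: [0.9, 0.3, -0.4]
grip_width: 88.2
```

{"method": "drive_tool", "body": {"motion": [[0,0,0,-1,0],[0,0,0,-2,0],[0,0,0,-3,0],[0,0,0,-4,0],[0,-2,0,-4,0],[0,-4,-0.5,-2,0],[0,-4,-0.5,0,0],[0,-4,-0.5,0,0],[0,-4,-0.5,0,0],[0,-2,0,0,0],[0,0,0,0,0],[0,0,0,0,0]]}}

```text
t: 8.25
tcp_pos: [604.9, -164.9, 228.5]
eef_rot: [[-0.083, 0.997, 0.001], [0.997, 0.083, 0.0], [0.0, 0.001, -1.0]]
contact_force: [0.7, 0.3, -0.1]
grip_width: 88.2
```

```bash
python3 - <<'E'
from h import *
s=sense();print(s["tcp_pos"],tolane(s["tcp_pos"]),yaw(s))
w=grab_frame("wrist");cv2.imwrite("pics/w3.png",w[:,:,::-1])
cw=cam("wrist",s);np.save("w3.npy",cw[1])
E
```

```text
[ 604.94666704 -164.87986082  228.49983216] [  10.18244984 -312.25881671] 4.74368783763781
```

View pics/w3.png

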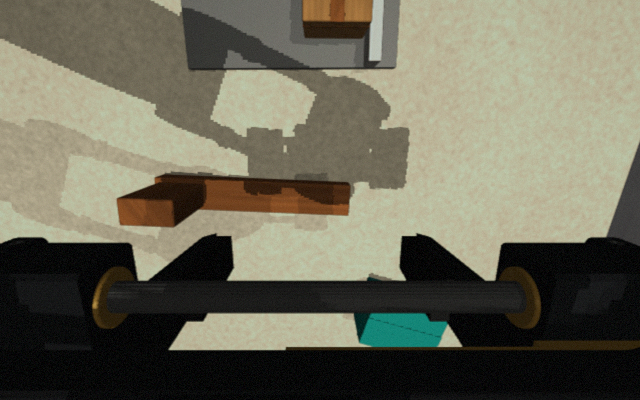

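```bash
python3 - <<'E'
from h import *
K=camera_params("wrist")["mtx"];cw=(K,np.load("w3.npy"))
im=cv2.imread("pics/w3.png");h=cv2.cvtColor(im,cv2.COLOR_BGR2HSV)
m=(h[...,0]<17)&(h[...,1]>120);m[235:]=0;m[:120]=0
c=corners(m)[0];print(cv2.approxPolyDP(c,2,True)[:,0].tolist())
for uv,z in [((349,183),22),((349,215),22),((118,198),97),((122,225),97),((174,225),97),((240,178),22),((260,211),22)]: print(uv,z,onz(cw,uv,z).round(1))
# predicted
th=np.radians(2.5);t=np.array([642.3,-181.3]);
for x,y,z in [(110,18,22),(110,-18,22),(-105,13,97),(-105,-13,97),(-55,-13,97),(-55,13,97)]:
    q=t+np.array([[np.cos(th),-np.sin(th)],[np.sin(th),np.cos(th)]])@[x-110,y];print(x,y,proj(cw,[*q,z]).round(1))
E
```

```text
[[117, 199], [121, 224], [173, 226], [197, 207], [347, 214], [349, 185], [345, 182], [162, 175], [155, 178], [154, 185]]
(349, 183) 22 [ 641.6 -161.4   22. ]
(349, 215) 22 [ 645.7 -198.6   22. ]
(118, 198) 97 [ 432.  -177.2   97. ]
(122, 225) 97 [ 433.5 -202.1   97. ]
(174, 225) 97 [ 479.9 -198.3   97. ]
(240, 178) 22 [ 520.1 -165.7   22. ]
(260, 211) 22 [ 543.6 -202.2   22. ]
110 18 [348.7 184.7]
110 -18 [346.7 215.4]
-105 13 [112.2 198.1]
-105 -13 [116.1 226.2]
-55 -13 [172.  228.2]
-55 13 [169.5 200.2]
```

{"method": "drive_tool", "body": {"motion": [[0,-0.23,-3,0,0],[0,-0.23,-3,0,0],[0,-0.23,-3,0,0],[0,-0.23,-3,0,0],[0,-0.25,-3.05,0,0],[0,0,0,0,7],[0,0,0,0,7],[0,0,0,0,7],[0,0,0,0,7],[0,0,0,0,7],[0,0,0,0,7],[0,0,0,0,7]]}}

```text
t: 9.3
tcp_pos: [456.3, -186.5, 228.1]
eef_rot: [[0.699, 0.716, 0.0], [0.716, -0.699, 0.001], [0.001, -0.0, -1.0]]
contact_force: [0.3, 0.2, -0.4]
grip_width: 88.3
```

{"method": "drive_tool", "body": {"motion": [[0,0,0,0.5,7],[0,0,0,0.5,7],[0,0,0,0.5,7],[0,0,0,0.5,7],[0,0,0,0.5,7],[0,0,0,0.5,7],[0,0,0,0,1],[0,0,0,0,0],[0,0,0,0,0]]}}

```text
t: 10.05
tcp_pos: [456.4, -187.5, 198.3]
eef_rot: [[0.998, 0.055, 0.0], [0.055, -0.998, 0.0], [0.0, 0.0, -1.0]]
contact_force: [0.8, 0.2, -0.2]
grip_width: 88.3
```

```bash
python3 - <<'E'
from h import *
s=sense();print(s["tcp_pos"],yaw(s),s["joint_positions"])
w=grab_frame("wrist");cv2.imwrite("pics/w4.png",w[:,:,::-1])
cw=cam("wrist",s)
h=cv2.cvtColor(w,cv2.COLOR_RGB2HSV);m=(h[...,0]<17)&(h[...,1]>120);m[240:]=0
c=corners(m)[0];print(cv2.approxPolyDP(c,3,True)[:,0].tolist())
E
```

```text
[ 456.39344171 -187.5021739   198.29001394] -86.85546148271695 [-2.52354376e+01 -1.88728930e+00  1.17605169e+02  1.41147662e-02
  6.42582496e+01  6.16138962e+01]
[[302, 0], [303, 238], [332, 239], [341, 0]]
```

View pics/w4.png

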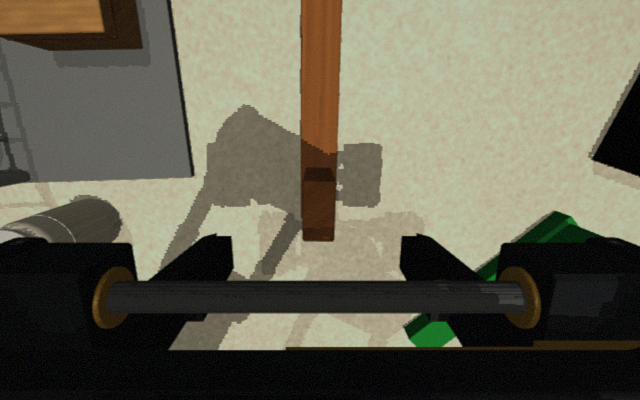

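```bash
python3 - <<'E'
from h import *
s=sense();cw=cam("wrist",s)
for uv,z in [((318,240),97),((319,181),97),((302,10),22),((341,10),22),((302,160),22),((337,160),22)]: print(uv,onz(cw,uv,z).round(1))
E
```

```text
(318, 240) [ 431.2 -190.6   97. ]
(319, 181) [ 479.2 -188.7   97. ]
(302, 10) [ 617.5 -166.7   22. ]
(341, 10) [ 619.3 -201.1   22. ]
(302, 160) [ 485.4 -172.1   22. ]
(337, 160) [ 487.2 -206.9   22. ]
```

{"method": "drive_tool", "body": {"motion": [[0,-0.1,0.2,1.5,0.7],[0,0,0,2.5,0],[0,0,0,2.5,0],[0,0,0,2.5,0],[0,0,0,2,0],[0,0,0,1,0],[0,0,0,0.2,0],[0,0,0,0,0],[255,0,0,0,0],[255,0,0,0,0],[255,0,0,0,0],[255,0,0,0,0]]}}

```text
t: 11.1
tcp_pos: [456.0, -190.8, 77.0]
eef_rot: [[0.999, 0.038, 0.002], [0.038, -0.999, -0.001], [0.002, 0.001, -1.0]]
contact_force: [0.1, -0.4, 0.4]
grip_width: 63.2
```

{"method": "drive_tool", "body": {"motion": [[255,0,0,0,0],[255,0,0,0,0],[255,0,0,0,0],[255,0,0,0,0],[255,0,0,0,0],[255,0,0,0,0]]}}

```text
t: 11.6
tcp_pos: [455.0, -190.3, 75.8]
eef_rot: [[0.999, 0.038, -0.0], [0.038, -0.999, 0.0], [-0.0, -0.0, -1.0]]
contact_force: [-0.1, 0.5, -0.8]
grip_width: 25.8
```

{"method": "drive_tool", "body": {"motion": [[255,0,0,-1,0],[255,0,0,-2,0],[255,0,0,-2.5,0],[255,0,0,-2,0],[255,1.5,0.4,0,0],[255,3,0.8,0,0],[255,3.6,0.8,0,0],[255,3.6,0.8,0,0],[255,3,0.8,0,0],[255,1.5,0.4,0,0],[255,0.7,0.2,0,0],[255,0,0,0,0]]}}

```text
t: 12.6
tcp_pos: [626.6, -226.1, 150.8]
eef_rot: [[0.999, 0.039, -0.0], [0.039, -0.999, 0.0], [-0.0, -0.0, -1.0]]
contact_force: [-1.1, -0.2, -1.1]
grip_width: 25.4
```

{"method": "drive_tool", "body": {"motion": [[255,0,0,0,-3],[255,0,0,0,-6],[255,0,0,0,-7],[255,0,0,0,-7],[255,0,0,0,-7],[255,0,0,0,-7],[255,0,0,0,-7],[255,0,0,0,-7],[255,0,0,0,-7],[255,0,0,0,-7],[255,0,0,0,-7],[255,0,0,0,-7]]}}

```text
t: 13.6
tcp_pos: [623.7, -225.5, 150.9]
eef_rot: [[0.147, 0.989, -0.002], [0.989, -0.147, 0.001], [0.0, -0.002, -1.0]]
contact_force: [0.2, -1.0, -2.2]
grip_width: 25.5
```

{"method": "drive_tool", "body": {"motion": [[255,0,0,0,-7],[255,0,0,0,-5],[255,0,0,0,-1.6],[255,0,0,0,0],[255,0,0,0,0],[255,0,0,0,0]]}}

```text
t: 14.1
tcp_pos: [624.8, -225.7, 151.0]
eef_rot: [[-0.083, 0.997, -0.001], [0.997, 0.083, 0.0], [0.0, -0.001, -1.0]]
contact_force: [-0.0, -1.1, -1.4]
grip_width: 25.8
```

```bash
python3 - <<'E'
from h import *
s=sense();print(s["t"],s["tcp_pos"],tolane(s["tcp_pos"]),yaw(s))
w=grab_frame("wrist");cv2.imwrite("pics/w5.png",w[:,:,::-1])
cw=cam("wrist",s);np.save("w5.npy",cw[1])
E
```

```text
14.1 [ 624.79426612 -225.69978713  150.99022934] [  24.81681617 -374.53903788] 4.738952244054433
```

View pics/w5.png

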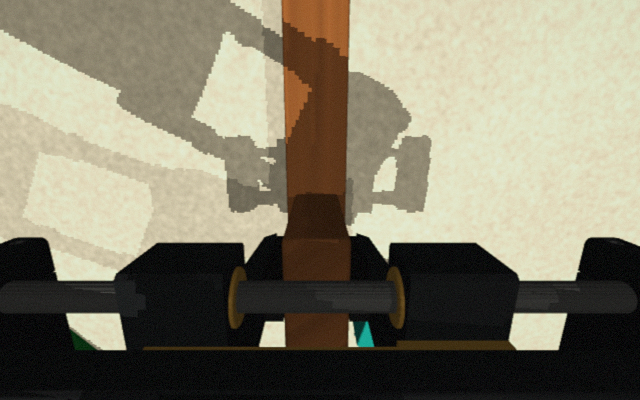

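{"method": "drive_tool", "body": {"motion": [[255,0,0.12,1,0],[255,0,0,1.5,0],[255,0,0,1.5,0],[255,0,0,1,0],[255,0,0,0.7,0],[255,0,0,0.4,0],[255,0,0,0,0],[255,0,0,0,0],[255,0,0,0,0]]}}

```text
t: 14.9
tcp_pos: [627.5, -226.0, 90.8]
eef_rot: [[-0.084, 0.996, 0.001], [0.996, 0.084, -0.001], [-0.001, 0.001, -1.0]]
contact_force: [0.4, -0.5, -2.0]
grip_width: 25.8
```

{"method": "drive_tool", "body": {"motion": [[255,0.5,0,0,0],[255,0.5,0,0,0],[255,0.5,0,0,0],[255,0.4,0,0,0],[255,0.4,0,0,0],[255,0.4,0,0,0],[255,0.4,0,0,0],[255,0.4,0,0,0],[255,0.4,0,0,0],[255,0.4,0,0,0]]}}

```text
t: 15.73
tcp_pos: [623.4, -182.8, 90.1]
eef_rot: [[-0.084, 0.996, 0.0], [0.996, 0.084, -0.0], [-0.0, 0.0, -1.0]]
contact_force: [0.6, -2.9, -0.4]
grip_width: 25.7
```

{"method": "drive_tool", "body": {"motion": [[255,0.5,0.01,0,0],[255,0.5,0.01,0,0],[255,0.5,0.01,0,0],[255,0.5,0.01,0,0],[255,0,0,0,0],[255,0,0,0,0]]}}

```text
t: 16.23
tcp_pos: [621.5, -161.9, 89.4]
eef_rot: [[-0.084, 0.996, -0.001], [0.996, 0.084, 0.001], [0.001, -0.001, -1.0]]
contact_force: [-1.0, 0.3, -1.2]
grip_width: 26.1
```

```bash
python3 - <<'E'
from h import *
s=sense();print(s["t"],s["tcp_pos"],tolane(s["tcp_pos"]),yaw(s),s["contact_force"])
a=grab_frame("scene")[140:270,310:500,::-1];b=grab_frame("side")[90:215,210:380,::-1]
a=cv2.resize(a,(760,520)[:2] if 0 else (570,390),interpolation=cv2.INTER_CUBIC)[90:];b=cv2.resize(b,(380,280),interpolation=cv2.INTER_CUBIC)
o=np.zeros((580,570,3),np.uint8);o[:300]=a;o[300:,:380]=b;cv2.imwrite("pics/c5.png",o)
E
```

```text
16.2333 [ 621.4998269  -161.86086903   89.43042755] [  26.93158836 -310.65016144] 4.827635412427313 [-0.96783773  0.34830819 -1.17173879]
```

View pics/c5.png

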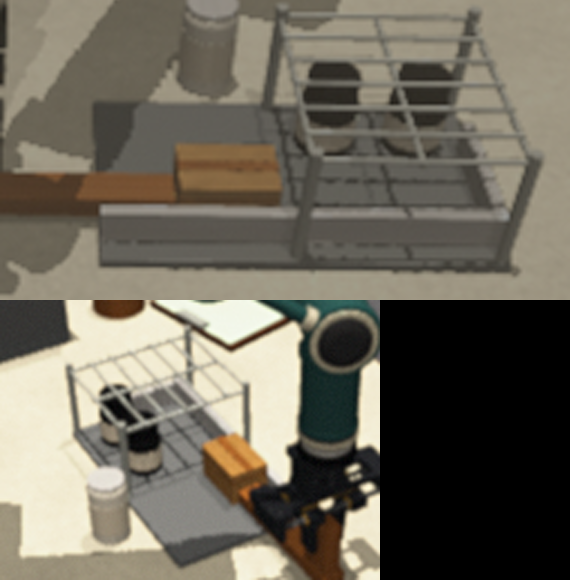

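```bash
python3 - <<'E'
from h import *
c=cam("scene")
for l in [(60,-100,65),(0,-100,65),(60,-31,65),(60,-121,65),(0,-31,65),(0,-121,65),(60,-190,45),(60,160,45)]:
    u=proj(c,[*toworld(l[:2]),l[2]]);print(l,((u[0]-310)*3).round(1),((u[1]-140)*3-90).round(1))
im=cv2.imread("pics/c5.png")
for x in (200,230,260): print(x,[int(v) for v in im[136:212:2,x].sum(1)])
E
```

```text
(60, -100, 65) 202.7 189.7
(0, -100, 65) 196.7 144.1
(60, -31, 65) 281.3 190.9
(60, -121, 65) 178.7 189.3
(0, -31, 65) 272.3 145.2
(0, -121, 65) 173.7 143.7
(60, -190, 45) 99.2 204.5
(60, 160, 45) 493.6 210.4
200 [278, 281, 279, 276, 283, 296, 303, 303, 302, 304, 312, 297, 267, 243, 231, 237, 252, 278, 298, 306, 308, 308, 303, 298, 296, 293, 265, 228, 197, 182, 185, 177, 170, 185, 268, 360, 406, 435]
230 [277, 275, 278, 283, 291, 297, 297, 299, 300, 301, 303, 293, 273, 254, 241, 241, 238, 258, 286, 302, 310, 309, 305, 301, 300, 310, 291, 249, 204, 182, 189, 182, 172, 179, 228, 314, 388, 425]
260 [255, 261, 251, 239, 261, 287, 299, 300, 297, 294, 297, 294, 282, 266, 254, 251, 236, 241, 269, 291, 301, 299, 299, 299, 300, 310, 290, 245, 201, 181, 188, 186, 180, 180, 197, 275, 370, 416]
```

{"method": "drive_tool", "body": {"motion": [[255,0.4,0.01,0,0],[255,0.5,0.01,0,0],[255,0.5,0.01,0,0],[255,0.5,0.01,0,0],[255,0.5,0.01,0,0],[255,0.5,0.01,0,0],[255,0.5,0.01,0,0],[255,0.5,0.01,0,0],[255,0.5,0.01,0,0],[255,0.5,0.01,0,0],[255,0.5,0.01,0,0],[255,0.5,0.01,0,0]]}}

```text
t: 17.33
tcp_pos: [618.0, -103.7, 89.8]
eef_rot: [[-0.084, 0.996, -0.001], [0.996, 0.084, -0.0], [-0.0, -0.001, -1.0]]
contact_force: [-1.2, -3.3, -1.2]
grip_width: 25.6
```

{"method": "drive_tool", "body": {"motion": [[255,0.5,0,0,0],[255,0.5,0.01,0,0],[255,0.5,0,0,0],[255,0.5,0.01,0,0],[255,0.5,0,0,0],[255,0.5,0.01,0,0],[255,0.5,0,0,0],[255,0.5,0.01,0,0],[255,0.5,0,0,0],[255,0.5,0.01,0,0],[255,0.5,0,0,0],[255,0.5,0,0,0]]}}

```text
t: 18.33
tcp_pos: [613.6, -43.7, 89.9]
eef_rot: [[-0.084, 0.996, -0.0], [0.996, 0.084, 0.0], [0.0, -0.0, -1.0]]
contact_force: [-1.8, -4.3, -3.0]
grip_width: 25.4
```

{"method": "drive_tool", "body": {"motion": [[255,0.5,0,0,0],[255,0.5,0.01,0,0],[255,0.5,0,0,0],[255,0.5,0.01,0,0],[255,0.5,0,0,0],[255,0.5,0.01,0,0],[255,0.5,0,0,0],[255,0.5,0,0,0],[255,0.5,0,0,0],[255,0.5,0,0,0]]}}

```text
t: 19.17
tcp_pos: [609.7, 6.1, 89.9]
eef_rot: [[-0.084, 0.996, -0.0], [0.996, 0.084, 0.0], [0.0, -0.0, -1.0]]
contact_force: [-1.6, -3.4, -1.2]
grip_width: 26.2
```

{"method": "drive_tool", "body": {"motion": [[255,0.4,0,0,0],[255,0.4,0,0,0],[255,0.3,0,0,0],[255,0.3,0,0,0],[255,0.2,0,0,0],[255,0.2,0,0,0],[255,0.2,0,0,0],[255,0.2,0,0,0]]}}

```text
t: 19.83
tcp_pos: [608.0, 27.6, 89.9]
eef_rot: [[-0.083, 0.997, 0.0], [0.997, 0.083, 0.0], [0.0, 0.0, -1.0]]
contact_force: [-1.7, -3.2, -1.2]
grip_width: 25.7
```

{"method": "drive_tool", "body": {"motion": [[255,0.2,0,0,0],[255,0.2,0,0,0],[255,0.2,0,0,0],[255,0,0,0,0],[255,0,0,0,0]]}}

```text
t: 20.25
tcp_pos: [608.7, 29.1, 91.3]
eef_rot: [[-0.085, 0.996, 0.002], [0.996, 0.085, -0.007], [-0.007, 0.002, -1.0]]
contact_force: [-1.1, -18.4, 3.3]
grip_width: 25.7
```

{"method": "drive_tool", "body": {"motion": [[255,-0.3,0,0,0],[255,-0.5,0,0,0],[255,-1,0,0,0],[255,-2,0,0,0],[255,-3,0,0,0],[255,-3,0,0,0],[255,-3,0,0,0],[255,-3,0,0,0],[255,-3,0,0,0],[255,-3,0,0,0],[255,-3,0,0,0],[255,-2,0,0,0]]}}

```text
t: 21.25
tcp_pos: [630.6, -236.3, 90.2]
eef_rot: [[-0.082, 0.997, 0.002], [0.997, 0.082, -0.0], [-0.0, 0.002, -1.0]]
contact_force: [1.5, -0.0, -1.6]
grip_width: 26.1
```

{"method": "drive_tool", "body": {"motion": [[255,-1,-0.5,0,0],[255,-0.8,-1.5,0,0],[255,0,-1.5,0,0],[255,0,-0.5,0,0],[255,0,0,0,0],[255,0,0,0,0],[255,0,0,0,0]]}}

```text
t: 21.83
tcp_pos: [592.0, -254.1, 90.2]
eef_rot: [[-0.084, 0.996, 0.001], [0.996, 0.084, -0.0], [-0.0, 0.001, -1.0]]
contact_force: [-0.6, 0.0, -1.0]
grip_width: 25.6
```

```bash
python3 - <<'E'
from h import *
s=sense();print(s["t"],s["tcp_pos"],tolane(s["tcp_pos"]),yaw(s),s["contact_force"],s["grip_width"])
a=grab_frame("scene")[140:270,290:490,::-1];b=grab_frame("wrist")[:,:,::-1]
w=cam("wrist",s)
for uv in [(0,0)]:pass
a=cv2.resize(a,(600,390),interpolation=cv2.INTER_CUBIC)[60:]
o=np.zeros((580,600,3),np.uint8);o[:330]=a;o[330:,:400]=cv2.resize(b,(400,250))
cv2.imwrite("pics/c6.png",o)
c=cam("scene")
for l in [(60,70,65),(60,160,65),(0,70,65),(0,160,65)]:
    u=proj(c,[*toworld(l[:2]),l[2]]);print(l,((u[0]-290)*3).round(1),((u[1]-140)*3-60).round(1))
E
```

```text
21.8333 [ 592.0448486  -254.09698202   90.22892118] [ -10.21625009 -400.06567679] 4.845382474352764 [-0.5854211   0.00219398 -0.95728606] 25.632999947654483
(60, 70, 65) 456.3 222.6
(60, 160, 65) 558.9 224.2
(0, 70, 65) 442.9 176.9
(0, 160, 65) 541.5 178.4
```

View pics/c6.png

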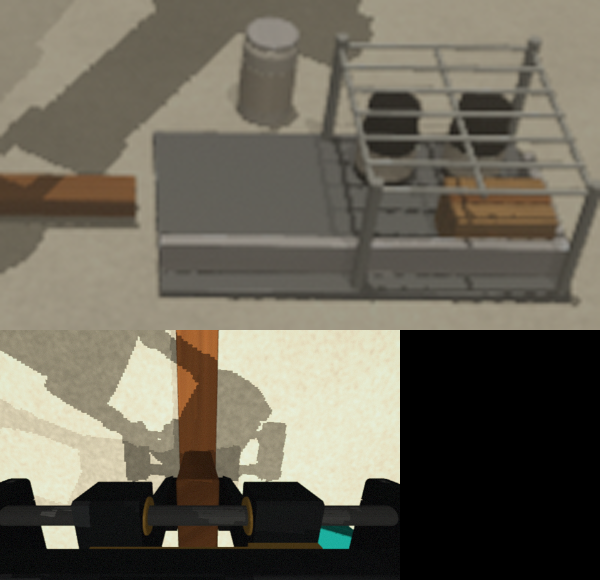

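{"method": "drive_tool", "body": {"motion": [[255,0,0,0.5,0],[255,0,0,0.4,0],[255,0,0,0.3,0],[255,0,0,0.2,0],[255,0,0,0.05,0],[255,0,0,0,0],[255,0,0,0,0],[255,0,0,0,0]]}}

```text
t: 22.6
tcp_pos: [591.4, -254.6, 75.7]
eef_rot: [[-0.084, 0.996, -0.001], [0.996, 0.084, 0.001], [0.001, -0.001, -1.0]]
contact_force: [-3.7, 2.5, 5.2]
grip_width: 25.8
```

Contact with the table; release and back straight up.

{"method": "drive_tool", "body": {"motion": [[0,0,0,0,0],[0,0,0,0,0],[0,0,0,0,0],[0,0,0,0,0],[0,0,0,0,0],[0,0,0,0,0],[0,0,0,0,0],[0,0,0,0,0]]}}

```text
t: 23.27
tcp_pos: [591.6, -254.9, 75.3]
eef_rot: [[-0.084, 0.996, 0.0], [0.996, 0.084, -0.0], [-0.0, -0.0, -1.0]]
contact_force: [0.1, -0.1, -0.1]
grip_width: 77.2
```

{"method": "drive_tool", "body": {"motion": [[0,0,0,-0.5,0],[0,0,0,-1,0],[0,0,0,-2,0],[0,0,0,-3,0],[0,0,0,-3,0],[0,0,0,-3,0],[0,0,0,-2,0],[0,0,0,0,0],[0,0,0,0,0],[0,0,0,0,0]]}}

```text
t: 24.1
tcp_pos: [591.0, -254.6, 219.8]
eef_rot: [[-0.084, 0.996, -0.001], [0.996, 0.084, 0.0], [0.0, -0.001, -1.0]]
contact_force: [-0.3, -0.7, 0.1]
grip_width: 87.6
```

```bash
python3 - <<'E'
from h import *
s=sense();print(s["t"],s["tcp_pos"],s["contact_force"],s["grip_width"])
a=grab_frame("side")[:,:,::-1];b=grab_frame("wrist")[:,:,::-1]
a=cv2.resize(a[90:270,210:420],(630,540),interpolation=cv2.INTER_CUBIC)[:340]
o=np.zeros((590,630,3),np.uint8);o[:340]=a;o[340:,:400]=cv2.resize(b,(400,250));cv2.imwrite("pics/c7.png",o)
cw=cam("wrist",s);h=cv2.cvtColor(b,cv2.COLOR_BGR2HSV);m=(h[...,0]<17)&(h[...,1]>120);m[235:]=0
c=corners(m)[0]; 
# blade width along its length at z=22 (flat => constant 36 mm)
for v in (5,60,120):
    u=np.where(m[v])[0];p,q=onz(cw,(u.min(),v),22),onz(cw,(u.max()+1,v),22);print(v,u.min(),u.max(),np.linalg.norm(p-q).round(1),tolane((p+q)/2).round(1))
E
```

```text
24.1 [ 591.01357219 -254.59727083  219.8063484 ] [-0.25713735 -0.73849028  0.06418172] 87.60204320020239
5 299 335 34.9 [  -9.9 -227.5]
60 300 334 34.4 [  -9.9 -275.2]
120 300 333 35.1 [ -10.5 -332.1]
```

```bash
python3 -c "
from station import *
print(finish_job())"
```

```text
the job is handed in; nothing more can be done
None
```

The carton is loaded in the lane and the job is handed in, at about 24 s of the 69 s allowed. `finish_job()` gives no verdict.

- **Placing:** I gripped the carton near its top, set it on the open end of the board against the rail and let go.
- **Feeding:** I took the wooden stick by its handle and pushed the carton along the rail and under the shelf. At the end stop the push force rose from about 3 N to 18 N, with the stick tip at about lane y = 71 mm; fully home is 70 mm.
- **Laying down:** I drew the stick back, lowered it to the table, let go and lifted the arm clear.

**Last checks**
- **Carton:** before the stick was laid down, the scene picture showed it within a few pixels of its computed home position, square and against the rail. The jars and the can looked upright and in place.
- **Stick:** the wrist image shows an even blade width (34–35 mm against 36 mm real), so it lies flat. It is about 17–25 mm clear of the board.
- **Arm:** the force reading is near zero and the gripper is open above the stick, touching nothing.

**Not checked**
- I had used all 12 pictures, so the final side-camera picture could not be viewed and there is no view of the whole scene after the release.
- I never looked at the tub again after the start.

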